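Sweep the tissue cassettes into the station drawer and shut it

ROBOT

A 6-joint arm with a two-finger parallel gripper is mounted at the origin on the work surface. World frame = base frame: x ahead of the robot, y to its left, z up, the work surface at z = 0. Lengths are in mm, angles in degrees, forces in N, time in s.
With the tool pointing down it reaches from about 325 to 1000 mm from the base axis. Payload 5.1 kg.
Tool frame: the origin (TCP) lies on the centre line of the jaws, within the pads' length; the fingertips stand 14 mm ahead of it and the grasp point (between the pads) lies 5 mm behind it; z points along the fingers, y is the line along which they close (so a half turn about z gives the same grasp; the last joint's range is limited). The gripper opens to 85 mm and grips with 20 to 120 N. Pads are 22 mm wide; open, the fingers measure 114 mm over their backs; the gripper's body (76 mm by 85 mm) begins 54 mm behind the grasp point. The pads swing forward as they close: fully open they stand 13 mm farther back than shut.
Start: joints at [-68.274, 7.093, 94.555, -0, 78.352, -4.733], TCP at [289.582, -581.917, 217.322] pointing down, gripper open.
Joint ranges: [-149.61, 149.61], [-58.7, 133.49], [1.44, 155.28], [-77.14, 257.14], [18.33, 153.61], [-166.67, 166.67]. Speed limits (degrees/s): [147.25, 147.25, 180, 180, 180, 180].

INTERFACE

Orientations are given as [roll, pitch, yaw] about the fixed x, y, z axes, in that order (R = Rz(yaw) Ry(pitch) Rx(roll)).
In Python, from station import arm gives the robot as it stands.
- The arm moves only by the tool jog_arm, never from a script. Its argument "deltas" is a list of rows, each an object with "translation": the shift along the tool's x, y, z in m, a list of three; "twist": the turn, a rotation vector about the tool's x, y, z in degrees, a list of three; "hand": the finger opening in m, from 0 to 0.0854. In form: [{"translation": [tx, ty, tz], "twist": [rx, ry, rz], "hand": hand}, ...]. A call has 1 to 12 rows; each row shifts and turns the commanded pose from where the row before left it, along the tool's axes as they then stand; what a row does not reach is not made up. A row lasts 1/8 s, in which the tool goes at most 62.5 mm and 10.7 degrees, less where a joint would pass 70% of its speed; a pose out of reach is approached as far as the arm can. A call is refused whole if a number of a shift passes 0.0625 or a number of a turn 10.7, either way. A call with a gripper value outside its range is refused whole. The fingers move at their own pace and stop on an object; "newtons" is the grip in N (left out, the last holds). Time passes only in rows, so rows that do not move let the fingers close. It gives the time, the measured TCP pose, the force, the opening and the grip force at its end, in the units of the state.
- arm.state(): the state, without advancing time (a new reading comes with each control period).
- arm.get_image(name): name is "scene" or "top" or "wrist"; returns a dict with "color" (420x560x3 uint8, red, green, blue), "range_z" (420x560 float32, mm along the optical axis (not along the pixel's ray), 0 where there is no reading), "K" (3x3 intrinsics, pixels), "rvec" (rotation vector, rad) and "tvec" (3), from world to camera coordinates, as OpenCV has them. Camera axes: x right, y down, z forward; pixel columns grow to the right and rows downward; lengths in mm; the calibration is good to about 2 mm. The wrist camera is an equidistant fisheye: a pixel r from the principal point sees the ray r / f radians off the axis. A picture is of the moment at which its call begins.
- arm.close_job(): hands the job in; it is judged then, once.
Trained networks look in a picture, given as the dict that the camera call returned (one of the last four; its "shot" number tells which), for a name from the list of things; names that differ only in an ending like _2 or _b are one class to them, and where a whole thing is asked for, a point or a joint stands for the part that bears it (a point fixed in the world has none). Each returns a list of dicts, best first, with "conf" (0 to 1); they miss things now and then, are a little off and sometimes report something else, mostly with a low value. They report only what shows in the picture. A call takes as long as a camera call. They do not tell look-alikes from the thing itself.
- arm.spot_in(picture, target): "at" ([row, column] in pixels, amid what is visible of it).
- arm.trace(picture, target): "mask" (420x560 bool, what is visible of it) and "at" ([row, column] in pixels, amid what is visible of it).
- arm.place_of(picture, target): "at" ([row, column] in pixels: a listed point, or the origin of a listed thing).
The state is a dict: "time": time; "qpos": joint angles; "joint_velocities": joint speeds; "tau": joint torques, N m; "tcp_pos": TCP position; "tcp_rot": TCP orientation; "contact_force": force on the tool from outside, world axes, zero at the start; "ft_torque": the same for the moment, N m; "grip_width": finger opening in mm; "grip_force": force on a finger pad.
Only numpy, scipy, OpenCV 4.12 (cv2) and the standard library are available. Lean on these libraries where they do the work, as an engineer would, in place of code of your own. Each camera call takes 0.05 s, during which the arm holds its last target. There are 200 camera calls.

TASK

Sweep the three flat tissue cassettes along the beech tray and over its open front edge, so that they drop into the drawer standing open below, then push the drawer fully home. Do not pick up or lift the cassettes off the tray, and leave the petri dish, the cryovial box, the pipette tip box and the tube rack where they stand.

Things in the scene. Friction and masses are not known exactly. Their poses are not given: they have to be found in the camera images.
- station: Beech tray on a low carcass, fixed. Origin on the bench (z 0); y runs from the open front edge (y -150 mm) to the back (y 200), x across. Flat deck at z = 74 mm, 12 mm thick, 204 mm wide between its side rims (x -102 to 102). Rims 12 mm high and thick on both long sides and the back (inner face y 188), none at the front edge. Stands at a new place and angle (up to 0.25 rad) each time.
- deck_edge (a point): middle of the open front edge of the tray, on the deck surface (station x 0, y -150, z 74 mm). Axes parallel to the station's.
- drawer (a joint): The shallow drawer under the tray, m: 0 = fully home, front against the tray's front edge; grows as it comes out towards station -y, limit 0.13; starts 0.10 to 0.125. Wooden runners with about 1.5 N friction, no spring, stays where left, hard stop at 0.
- drawer_front (a point): Middle of the outer face of the drawer's flat front, moves with it. The front is 228 mm wide, 12 mm thick, from 6 to 72 mm above the bench (this point at 40 mm), no protruding handle, only a dark flat groove. Push it along station +y to close; home, it lies at station y -162 mm. Axes as the station's.
- drawer_floor (a point): Middle of the drawer's inner floor, 13 mm above the bench, moves with it. Open-topped inside 198 mm (x) by 174 mm (y, +-87 about this point); side walls 45 mm, back wall 35 mm above the floor. Drawn out, its front part lies open before the tray's front edge. Axes as the station's.
- cassette0: One of three identical loose flat white plastic tissue cassettes, 41 mm (its x) by 28.5 mm (its y) by 7 mm thick, about 12 g, with grey slots on top; lies flat on the deck at the start, turned by up to 0.6 rad from the station's axes. Origin: centre of its underside.
- cassette1: One of three identical loose flat white plastic tissue cassettes, 41 mm (its x) by 28.5 mm (its y) by 7 mm thick, about 12 g, with grey slots on top; lies flat on the deck at the start, turned by up to 0.6 rad from the station's axes. Origin: centre of its underside.
- cassette2: One of three identical loose flat white plastic tissue cassettes, 41 mm (its x) by 28.5 mm (its y) by 7 mm thick, about 12 g, with grey slots on top; lies flat on the deck at the start, turned by up to 0.6 rad from the station's axes. Origin: centre of its underside.
- petri_dish: Bystander: round covered glass petri dish, 63 mm across, 15 mm high, loose, at the back of the tray. Origin: centre of its underside.
- cryo_box: Bystander: orange lidded cryovial box, 78 by 78 by 50 mm, loose, at the back of the tray beside the petri dish (the two change sides). Origin: centre of its underside.
- tip_box: Bystander: purple plastic pipette tip box, 85 by 123 by 65 mm high, loose on the bench beyond the tray's long side (station +x). Origin: centre of its underside.
- tube_rack: Bystander: chrome tube rack with capped tubes, 75 by 150 mm and 95 mm high over the caps, loose on the bench behind the back end of the tray. Origin: centre of its underside.
Things that resemble listed ones, but are neither listed nor needed, are in the scene too. Leave any turquoise look-alike of the cassette2 alone. What is shaped like the cassette1 but purple is not meant.

How it is judged (in metres and radians):
On the way, in this order (a step that is already met when the one before it is completed fails the run):
1. all three cassettes lie in the open drawer (x of cassette0 in the frame of drawer_floor between -0.102 and 0.102 m and y of cassette0 in the frame of drawer_floor between -0.092 and 0.092 m and z of cassette0 in the frame of drawer_floor between -0.006 and 0.045 m and x of cassette1 in the frame of drawer_floor between -0.102 and 0.102 m and y of cassette1 in the frame of drawer_floor between -0.092 and 0.092 m and z of cassette1 in the frame of drawer_floor between -0.006 and 0.045 m and x of cassette2 in the frame of drawer_floor between -0.102 and 0.102 m and y of cassette2 in the frame of drawer_floor between -0.092 and 0.092 m and z of cassette2 in the frame of drawer_floor between -0.006 and 0.045 m and value of joint drawer above 0.03 m), for 0.2 s.
2. the drawer is pushed home (value of joint drawer below 0.006 m), for 0.2 s.
At the end, for the whole second after the job is handed in: All three cassettes are inside the drawer and at rest, the drawer is closed to within 6 mm, and each of the four bystanders is within 15 mm of where it stood (x of cassette0 in the frame of drawer_floor between -0.102 and 0.102 m and y of cassette0 in the frame of drawer_floor between -0.092 and 0.092 m and z of cassette0 in the frame of drawer_floor between -0.006 and 0.045 m and x of cassette1 in the frame of drawer_floor between -0.102 and 0.102 m and y of cassette1 in the frame of drawer_floor between -0.092 and 0.092 m and z of cassette1 in the frame of drawer_floor between -0.006 and 0.045 m and x of cassette2 in the frame of drawer_floor between -0.102 and 0.102 m and y of cassette2 in the frame of drawer_floor between -0.092 and 0.092 m and z of cassette2 in the frame of drawer_floor between -0.006 and 0.045 m and linear speed of each of cassette0, cassette1, cassette2 below 0.02 m/s and value of joint drawer below 0.006 m and distance of each of petri_dish, cryo_box, tip_box, tube_rack from where it was at the start of the episode below 0.015 m); the robot touches nothing.
It fails at once if a cassette is lifted more than 15 mm above the tray's deck (height (world z) of any of cassette0, cassette1, cassette2 above 0.089 m).
It fails at once if a bystander is moved by more than 15 mm (distance of any of petri_dish, cryo_box, tip_box, tube_rack from where it was at the start of the episode above 0.015 m).
It also fails if it takes over 70 s, if anything falls off the work surface, if the arm or the gripper's body presses on something with over 40 N, if the wrist force passes 120 N, or if a joint passes its speed limit or range.

## Working session

There is one attempt and no reset: what is moved stays moved. The work goes in short steps, Python scripts to look and compute and a tool call to move; the robot and the scene stay as the last step left them, time stands still between calls to the robot, and variables do not carry over. Pictures are saved under pics/ and viewed, at most 10 in all, crops included, and the job is handed in when it is done.

Besides the shell and the picture viewer there is one more tool, called by a JSON object that holds its "fn" and its "kwargs", one argument or row to a line. jog_arm: Moves the arm, as the interface text tells. Its arguments: {"type":"object","properties":{"deltas":{"type":"array","items":{"type":"object","properties":{"translation":{"type":"array","items":{"type":"number"}},"twist":{"type":"array","items":{"type":"number"}},"hand":{"type":"number"}}}},"newtons":{"type":"number"}},"required":["deltas"]}

```bash
mkdir -p pics; cat > h.py <<'E'
import numpy as np, cv2
from station import arm
def look(name,save=None):
    p=arm.get_image(name)
    if save: cv2.imwrite('pics/'+save,cv2.cvtColor(p['color'],cv2.COLOR_RGB2BGR))
    return p
def cam(p): 
    R=cv2.Rodrigues(np.array(p['rvec'],float))[0]; return R,np.array(p['tvec'],float).ravel(),np.array(p['K'],float)
def onplane(p,rc,z):
    R,t,K=cam(p); d=R.T@np.linalg.inv(K)@np.array([rc[1],rc[0],1.]); c=-R.T@t
    return c+d*(z-c[2])/d[2]
def depthpt(p,rc):
    R,t,K=cam(p); r,c=int(round(rc[0])),int(round(rc[1])); z=float(np.median(p['range_z'][r-1:r+2,c-1:c+2]))
    return R.T@(np.linalg.inv(K)@np.array([rc[1],rc[0],1.])*z-t)
def proj(p,P):
    R,t,K=cam(p); q=K@(R@np.array(P,float)+t); return q[1]/q[2],q[0]/q[2]
E
python3 - <<'E'
from h import *
np.set_printoptions(precision=1,suppress=True)
for n in ('top','scene'):
    p=look(n,n+'0.png')
    for t in ('deck_edge','drawer_front','drawer_floor','station','cassette0','petri_dish','cryo_box','tip_box','tube_rack'):
        for d in arm.place_of(p,t)[:6]: print(n,t,round(d['conf'],2),np.array(d['at']),depthpt(p,d['at']))
s=arm.state();print(s['tcp_pos'],s['tcp_rot'],s['time'])
E
```

```text
top deck_edge 0.82 [219.1 435.8] [567.5 -83.3  73.3]
top drawer_front 0.9 [211.8 504. ] [ 580.9 -197.3   70.2]
top drawer_floor 0.74 [197. 262.] [599.4 200.6  87.8]
top drawer_floor 0.56 [218.9 437.3] [567.9 -85.7  73.4]
top station 0.79 [224.  343.1] [558.   68.5  72.7]
top cassette0 0.89 [340.3 354.5] [356.6  39.    6.5]
top cassette0 0.84 [124.8 249. ] [735.7 228.9   6.3]
top cassette0 0.74 [255.5 362.1] [507.4  38.8  80.7]
top cassette0 0.73 [224.7 364.2] [557.   35.2  79.8]
top cassette0 0.64 [186.8 343.2] [618.   69.6  81.2]
top cassette0 0.57 [123.8 382.7] [741.  -11.4   5.2]
top petri_dish 0.9 [197.3 260.7] [598.9 202.7  87.9]
top cryo_box 0.57 [258.6 261.6] [503.  198.5 123.7]
top tip_box 0.67 [117.7 313.3] [735.1 117.8  64.4]
top tube_rack 0.72 [243.  167.7] [524.1 355.7  60.5]
scene deck_edge 0.92 [296.7 165. ] [533.8 -89.9  13.7]
scene drawer_front 0.61 [351.9 107. ] [ 588.3 -202.1   72.7]
scene drawer_floor 0.71 [315.9 167.6] [ 566.7 -103.7   13.3]
scene station 0.68 [263.8 242.2] [594.2  36.1  73.9]
scene station 0.35 [225.4 214. ] [505.6  40.   79.8]
scene cassette0 0.81 [227.4 212.6] [508.1  35.6  80.8]
scene cassette0 0.8 [370.1 274.8] [746.3 -16.3   7.4]
scene cassette0 0.73 [259.2 263.8] [612.8  66.9  81. ]
scene cassette0 0.67 [281.  381.2] [743.  224.4   7.9]
scene cassette0 0.64 [198.3 175. ] [354.1  33.5   6.4]
scene cassette0 0.59 [246.6 234.4] [563.1  43.   80.9]
scene petri_dish 0.85 [214.2 323.7] [611.2 198.5  89.6]
scene cryo_box 0.63 [180.1 283.8] [530.4 175.  123.6]
scene tip_box 0.97 [324.3 336.8] [764.1  91.1  63.5]
scene tube_rack 0.78 [165.8 354.5] [554.3 331.   70.4]
[ 289.6 -581.9  217.3] [180.    0.   26.5] 1.0
```

View pics/top0.png

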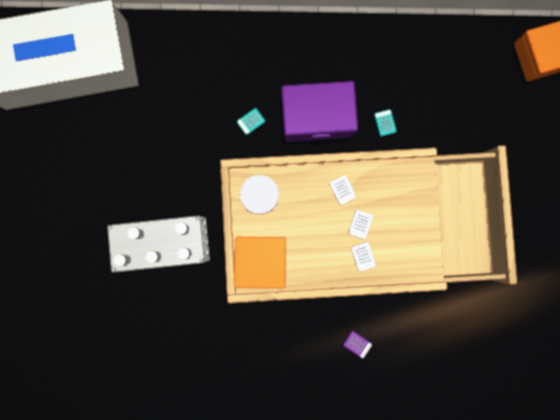

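View pics/scene0.png

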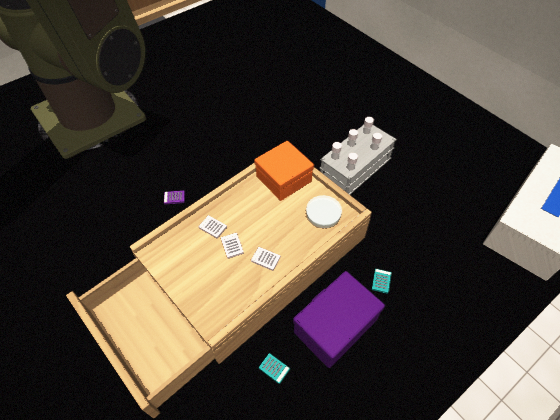

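The top view shows the tray with three white cassettes at (187,343), (225,362) and (256,362), all at z≈81. The drawer is open to the right, i.e. world -y. The look-alikes lie on the bench, off the tray: turquoise at (120,251) and (123,386), purple at (344,357). The only things that fit are the three white ones on the deck. Next I measure the frames and make the enlarged crop.

```bash
cat >> h.py <<'E'
def cloud(p):
    R,t,K=cam(p); v,u=np.mgrid[0:420,0:560]; z=p['range_z']
    q=np.stack([(u-K[0,2])/K[0,0]*z,(v-K[1,2])/K[1,1]*z,z],-1)
    return (q-t)@R
E
python3 - <<'E'
from h import *
np.set_printoptions(precision=1,suppress=True)
p=look('top'); W=cloud(p)
m=(W[...,2]>81)&(W[...,2]<93)&(W[...,0]>400)&(W[...,0]<700)&(W[...,1]>-130)&(W[...,1]<300)&(p['range_z']>0)
m=cv2.morphologyEx(m.astype(np.uint8),cv2.MORPH_OPEN,np.ones((2,2)))>0
r=cv2.minAreaRect(W[m][:,:2].astype(np.float32)); print('rims',r)
B=cv2.boxPoints(r); e=[(B[i],B[(i+1)%4]) for i in range(4)]
a,b=max(e,key=lambda s:np.linalg.norm(s[0]-s[1])); d=b-a; d=d/np.linalg.norm(d); d=d*np.sign(d[1])
th=np.arctan2(-d[0],d[1]); c=np.array(r[0]); X=np.array([np.cos(th),np.sin(th)]); Y=np.array([-np.sin(th),np.cos(th)])
O=c-25*Y; print('yaw',np.degrees(th),'origin',O,'edge',O-150*Y)
np.save('st.npy',[*O,th])
S=lambda P:np.array([(P[:2]-O)@X,(P[:2]-O)@Y])
for d in arm.trace(p,'cassette0'):
    q=W[d['mask']]; z=np.median(q[:,2])
    if z<60: continue
    k=np.argwhere(d['mask'])[:,::-1]; pts=np.array([onplane(p,(v,u),81)[:2] for u,v in k],np.float32)
    rr=cv2.minAreaRect(pts); print('cas',round(d['conf'],2),z,np.array(rr[0]),rr[1:],'station',S(np.array(rr[0])),'sbox',[S(x) for x in cv2.boxPoints(rr)])
f=(W[...,2]>66)&(W[...,2]<76)&(W[...,1]<-150)&(W[...,1]>-260)&(W[...,0]<720)&(W[...,0]>430)
q=np.array([S(x) for x in W[f]]); print('front',np.percentile(q,[1,50,99],0))
cv2.imwrite('pics/crop.png',cv2.resize(cv2.cvtColor(p['color'][160:290,300:460],cv2.COLOR_RGB2BGR),None,fx=4,fy=4,interpolation=cv2.INTER_CUBIC))
E
```

```text
rims ((556.51806640625, 75.02619934082031), (252.71302795410156, 388.0051574707031), 3.9304845333099365)
yaw 3.930477 origin [558.2  50.1] edge [568.5 -99.6]
cas 0.88 80.2440677946126 [557.4  41.9] ((29.610830307006836, 39.9431266784668), 71.71196746826172) station [-1.3 -8.1] sbox [array([-25.4, -14.3]), array([ 11.5, -29.4]), array([22.7, -2. ]), array([-14.2,  13.1])]
cas 0.86 80.29905209767578 [504.6  37. ] ((41.462005615234375, 30.129884719848633), 18.7569637298584) station [-54.4  -9.4] sbox [array([-78.3,  -0.2]), array([-70.6, -29.3]), array([-30.5, -18.7]), array([-38.2,  10.4])]
cas 0.69 80.3797523947484 [612.3  72.5] ((40.94712829589844, 29.151180267333984), 28.09599494934082) station [55.5 18.7] sbox [array([30.8, 23.6]), array([42.8, -3. ]), array([80.1, 13.8]), array([68.2, 40.4])]
front [[-110.  -258.1]
 [   0.  -250.9]
 [ 111.6 -245.5]]
```

View pics/crop.png

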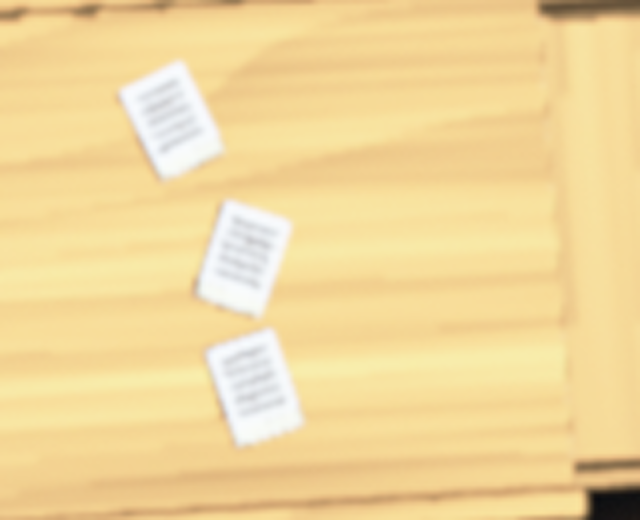

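The crop confirms the three white cassettes at crop pixels (170,120), (245,257) and (253,387), all lying flat on the deck. The rim rectangle came out as 253x388 mm against a true 228x350, so depth outliers inflated it. I'll refit from the corners and percentiles.

```bash
python3 - <<'E'
from h import *
np.set_printoptions(precision=1,suppress=True)
p=look('top'); W=cloud(p)
# corners: back-left.. order station (-x is image down)
px={(114,-150):(151,437),(-114,-150):(290,446),(114,200):(160,222),(-114,200):(301,229)}
A=np.array(list(px)); Bm=np.array([onplane(p,v,86)[:2] for v in px.values()])
print('corners',Bm)
print('len',np.linalg.norm(Bm[0]-Bm[2]),np.linalg.norm(Bm[1]-Bm[3]),np.linalg.norm(Bm[0]-Bm[1]),np.linalg.norm(Bm[2]-Bm[3]))
def rigid(A,B):
    a,b=A-A.mean(0),B-B.mean(0); th=np.arctan2((a[:,0]*b[:,1]-a[:,1]*b[:,0]).sum(),(a*b).sum())
    R=np.array([[np.cos(th),-np.sin(th)],[np.sin(th),np.cos(th)]]); return th,R,B.mean(0)-R@A.mean(0)
th,R,O=rigid(A,Bm); print('corner fit',np.degrees(th),O,'edge',O+R@[0,-150])
np.save('st.npy',[*O,th])
# depth check: rim/deck extents in that frame
S=(W[...,:2]-O)@R; z=W[...,2]
rim=(z>82)&(z<90)
for lo in (-100,0,100):
    m=(z>70)&(z<78)&(abs(S[...,0]-lo*.8)<12)&(abs(S[...,1])<300); y=np.sort(S[...,1][m]); g=np.diff(y); i=np.argmax(g*(y[1:]<-100)); print('deck gap at x',lo*.8,y[i],y[i+1],'front range',y[:3])
for y0 in (-100,-50,50,100):
    m=rim&(abs(S[...,1]-y0)<15)&(abs(S[...,0])<140); x=S[...,0][m]; print(y0,'rim x',np.median(x[x<0]),np.median(x[x>0]))
m=rim&(abs(S[...,0])<90)&(S[...,1]>170)&(S[...,1]<220); print('back rim y',np.median(S[...,1][m]))
for n in ('top','scene'):
    q=look(n)
    for d in arm.place_of(q,'deck_edge')[:1]: print(n,'edge net',onplane(q,d['at'],74))
    for d in arm.place_of(q,'station')[:1]: print(n,'station net',onplane(q,d['at'],0))
    for d in arm.place_of(q,'drawer_front')[:1]: print(n,'front net',onplane(q,d['at'],40))
for c in ([557.4,41.9],[504.6,37],[612.3,72.5]): print('cas',R.T@(np.array(c)-O))
for t,zz in(('petri_dish',87),('cryo_box',122)):
    pass
E
```

```text
corners [[677.5 -81.9]
 [454.  -94.5]
 [658.5 265.7]
 [433.9 250.7]]
len 348.1436513732239 345.83598213398005 223.8796925074886 225.1432765821367
corner fit 3.319524241197616 [557.4  60.1] edge [566.1 -89.7]
deck gap at x -80.0 -256.9171400146477 -148.62798510777122 front range [-268.4 -268.3 -268.2]
deck gap at x 0.0 -255.7069751611148 -147.54394960055288 front range [-267.8 -267.7 -267.4]
deck gap at x 80.0 -254.6493230232734 -146.99312769644695 front range [-267.3 -266.7 -266.5]
-100 rim x -105.59751646754833 109.29879554122876
-50 rim x -105.92993951014091 109.23074525878218
50 rim x -107.14543167361191 107.98611673664996
100 rim x -107.59481539591755 106.65086181096441
back rim y 195.36683087141824
top edge net [570.  -86.1  74. ]
top station net [553.5  58.6   0. ]
top front net [ 579.2 -205.1   40. ]
scene edge net [568.7 -90.2  74. ]
scene station net [553.6  55.8   0. ]
scene front net [590.3 227.5  40. ]
cas [ -1.1 -18.1]
cas [-54.1 -20. ]
cas [55.5  9.3]
```

{"fn": "jog_arm", "kwargs": {
  "deltas": [
    {"twist": [0, 0, -9.65], "hand": 0.016},
    {"twist": [0, 0, -9.65], "hand": 0.016},
    {"twist": [0, 0, -9.65], "hand": 0.016},
    {"twist": [0, 0, -9.65], "hand": 0.016},
    {"twist": [0, 0, -9.65], "hand": 0.016},
    {"twist": [0, 0, -9.65], "hand": 0.016},
    {"twist": [0, 0, -9.6], "hand": 0.016},
    {"translation": [0.04, 0.02, 0], "hand": 0.016},
    {"translation": [0.04, 0.02, 0], "hand": 0.016},
    {"translation": [0.04, 0.02, 0], "hand": 0.016},
    {"translation": [0.04, 0.02, 0], "hand": 0.016},
    {"translation": [0.04, 0.02, 0], "hand": 0.016}
  ]
}}

```text
validation failed for argument at $.de...
```

{"fn": "jog_arm", "kwargs": {
  "deltas": [
    {"translation": [0.047, 0.021, 0]},
    {"translation": [0.047, 0.021, 0]},
    {"translation": [0.047, 0.021, 0]},
    {"translation": [0.047, 0.021, 0]},
    {"translation": [0.047, 0.021, 0]},
    {"translation": [0.047, 0.021, 0]},
    {"translation": [0.047, 0.021, 0]},
    {"translation": [0.047, 0.021, 0]},
    {"translation": [0.047, 0.022, 0]},
    {"translation": [0.044, 0.021, 0]},
    {"translation": [0, 0, 0]}
  ]
}}

```text
validation failed for argument at $.de...
```

{"fn": "jog_arm", "kwargs": {
  "deltas": [
    {"translation": [0, 0, 0], "twist": [0, 0, -9.65], "hand": 0.016},
    {"translation": [0, 0, 0], "twist": [0, 0, -9.65], "hand": 0.016},
    {"translation": [0, 0, 0], "twist": [0, 0, -9.65], "hand": 0.016},
    {"translation": [0, 0, 0], "twist": [0, 0, -9.65], "hand": 0.016},
    {"translation": [0, 0, 0], "twist": [0, 0, -9.65], "hand": 0.016},
    {"translation": [0, 0, 0], "twist": [0, 0, -9.65], "hand": 0.016},
    {"translation": [0, 0, 0], "twist": [0, 0, -9.6], "hand": 0.016},
    {"translation": [0.04, 0.02, 0], "twist": [0, 0, 0], "hand": 0.016},
    {"translation": [0.04, 0.02, 0], "twist": [0, 0, 0], "hand": 0.016},
    {"translation": [0.04, 0.02, 0], "twist": [0, 0, 0], "hand": 0.016},
    {"translation": [0.04, 0.02, 0], "twist": [0, 0, 0], "hand": 0.016},
    {"translation": [0.04, 0.02, 0], "twist": [0, 0, 0], "hand": 0.016}
  ]
}}

```text
time: 3.05
tcp_pos: [375.9, -374.2, 217.5]
tcp_rot: [180.0, 0.0, 93.9]
contact_force: [0.1, 0.5, -0.2]
grip_width: 16.0
grip_force: 0.0
```

{"fn": "jog_arm", "kwargs": {
  "deltas": [
    {"translation": [0.047, 0.021, 0], "twist": [0, 0, 0], "hand": 0.016},
    {"translation": [0.047, 0.021, 0], "twist": [0, 0, 0], "hand": 0.016},
    {"translation": [0.047, 0.021, 0], "twist": [0, 0, 0], "hand": 0.016},
    {"translation": [0.047, 0.021, 0], "twist": [0, 0, 0], "hand": 0.016},
    {"translation": [0.047, 0.021, 0], "twist": [0, 0, 0], "hand": 0.016},
    {"translation": [0.047, 0.021, 0], "twist": [0, 0, 0], "hand": 0.016},
    {"translation": [0.047, 0.021, 0], "twist": [0, 0, 0], "hand": 0.016},
    {"translation": [0.047, 0.021, 0.01], "twist": [0, 0, 0], "hand": 0.016},
    {"translation": [0.047, 0.021, 0.03], "twist": [0, 0, 0], "hand": 0.016},
    {"translation": [0.042, 0.021, 0.03], "twist": [0, 0, 0], "hand": 0.016},
    {"translation": [0, 0, 0.03], "twist": [0, 0, 0], "hand": 0.016},
    {"translation": [0, 0, 0.015], "twist": [0, 0, 0], "hand": 0.016}
  ]
}}

```text
time: 4.55
tcp_pos: [551.8, 103.3, 100.2]
tcp_rot: [-179.8, 0.0, 94.0]
contact_force: [0.1, 0.0, 0.3]
grip_width: 16.2
grip_force: 0.0
```

{"fn": "jog_arm", "kwargs": {
  "deltas": [
    {"translation": [0, 0, 0.005], "twist": [0, 0, 0], "hand": 0.016},
    {"translation": [0, 0, 0.003], "twist": [0, 0, 0], "hand": 0.016},
    {"translation": [0, 0, 0.002], "twist": [0, 0, 0], "hand": 0.016},
    {"translation": [0, 0, 0], "twist": [0, 0, 0], "hand": 0.016}
  ]
}}

```text
time: 5.05
tcp_pos: [553.4, 102.7, 93.1]
tcp_rot: [179.9, -0.0, 93.9]
contact_force: [-0.5, -1.0, 0.3]
grip_width: 15.9
grip_force: 0.0
```

{"fn": "jog_arm", "kwargs": {
  "deltas": [
    {"translation": [0, 0, 0.002], "twist": [0, 0, 0], "hand": 0.016},
    {"translation": [0, 0, 0], "twist": [0, 0, 0], "hand": 0.016}
  ]
}}

```text
time: 5.3
tcp_pos: [552.9, 102.9, 90.3]
tcp_rot: [-180.0, -0.0, 94.0]
contact_force: [-0.2, 0.5, -0.2]
grip_width: 16.2
grip_force: 0.0
```

{"fn": "jog_arm", "kwargs": {
  "deltas": [
    {"translation": [0, 0, 0.0015], "twist": [0, 0, 0], "hand": 0.016},
    {"translation": [0, 0, 0], "twist": [0, 0, 0], "hand": 0.016}
  ]
}}

```text
time: 5.55
tcp_pos: [552.8, 102.9, 88.6]
tcp_rot: [-180.0, 0.0, 94.0]
contact_force: [0.6, 0.6, 0.1]
grip_width: 16.3
grip_force: 0.0
```

{"fn": "jog_arm", "kwargs": {
  "deltas": [
    {"translation": [-0.01, 0, 0], "twist": [0, 0, 0], "hand": 0.016},
    {"translation": [-0.014, 0, 0], "twist": [0, 0, 0], "hand": 0.016},
    {"translation": [-0.014, 0, 0], "twist": [0, 0, 0], "hand": 0.016},
    {"translation": [-0.014, 0, 0], "twist": [0, 0, 0], "hand": 0.016},
    {"translation": [-0.014, 0, 0], "twist": [0, 0, 0], "hand": 0.016},
    {"translation": [-0.014, 0, 0], "twist": [0, 0, 0], "hand": 0.016},
    {"translation": [-0.014, 0, 0], "twist": [0, 0, 0], "hand": 0.016},
    {"translation": [-0.014, 0, 0], "twist": [0, 0, 0], "hand": 0.016},
    {"translation": [-0.014, 0, 0], "twist": [0, 0, 0], "hand": 0.016},
    {"translation": [-0.014, 0, 0], "twist": [0, 0, 0], "hand": 0.016},
    {"translation": [-0.01, 0, 0], "twist": [0, 0, 0], "hand": 0.016},
    {"translation": [-0.008, 0, 0], "twist": [0, 0, 0], "hand": 0.016}
  ]
}}

```text
time: 7.05
tcp_pos: [563.6, -51.4, 88.8]
tcp_rot: [-180.0, -0.0, 93.9]
contact_force: [-0.2, 0.6, -0.3]
grip_width: 16.0
grip_force: 0.0
```

{"fn": "jog_arm", "kwargs": {
  "deltas": [
    {"translation": [-0.008, 0, 0], "twist": [0, 0, 0], "hand": 0.016},
    {"translation": [-0.008, 0, 0], "twist": [0, 0, 0], "hand": 0.016},
    {"translation": [-0.008, 0, 0], "twist": [0, 0, 0], "hand": 0.016},
    {"translation": [-0.008, 0, 0], "twist": [0, 0, 0], "hand": 0.016},
    {"translation": [-0.008, 0, 0], "twist": [0, 0, 0], "hand": 0.016},
    {"translation": [0, 0, 0], "twist": [0, 0, 0], "hand": 0.016}
  ]
}}

```text
time: 7.8
tcp_pos: [566.4, -91.2, 88.9]
tcp_rot: [180.0, -0.0, 93.9]
contact_force: [-0.2, 0.2, 0.3]
grip_width: 16.1
grip_force: 0.0
```

```bash
python3 - <<'E'
from h import *
p=look('scene','scene1.png'); print(arm.state()['tcp_pos'])
E
```

```text
[566.30420173 -90.86858593  88.80343354]
```

View pics/scene1.png

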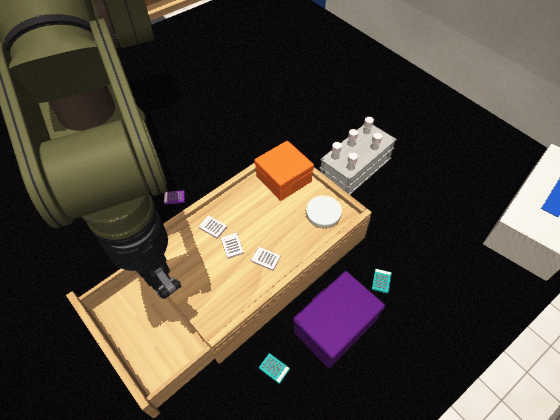

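The scene shows all three cassettes unmoved, at (226,212), (245,232) and (258,265), so the tips passed over them. I go back and find the deck by touch.

{"fn": "jog_arm", "kwargs": {
  "deltas": [
    {"translation": [0.01, 0, -0.01], "twist": [0, 0, 0], "hand": 0.016},
    {"translation": [0.035, 0, 0], "twist": [0, 0, 0], "hand": 0.016},
    {"translation": [0.045, 0, 0], "twist": [0, 0, 0], "hand": 0.016},
    {"translation": [0.045, 0, 0], "twist": [0, 0, 0], "hand": 0.016},
    {"translation": [0.04, 0, 0], "twist": [0, 0, 0], "hand": 0.016},
    {"translation": [0.02, 0, 0.01], "twist": [0, 0, 0], "hand": 0.016},
    {"translation": [0, 0, 0.003], "twist": [0, 0, 0], "hand": 0.016},
    {"translation": [0, 0, 0], "twist": [0, 0, 0], "hand": 0.016}
  ]
}}

```text
time: 8.85
tcp_pos: [552.5, 103.2, 85.1]
tcp_rot: [-179.9, 0.0, 93.9]
contact_force: [0.3, 0.3, 0.4]
grip_width: 16.2
grip_force: 0.0
```

{"fn": "jog_arm", "kwargs": {
  "deltas": [
    {"translation": [0, 0, 0.002], "twist": [0, 0, 0], "hand": 0.016},
    {"translation": [0, 0, 0], "twist": [0, 0, 0], "hand": 0.016}
  ]
}}

```text
time: 9.1
tcp_pos: [553.0, 103.0, 83.7]
tcp_rot: [-180.0, 0.0, 93.9]
contact_force: [-0.4, -0.8, -0.6]
grip_width: 16.0
grip_force: 0.0
```

{"fn": "jog_arm", "kwargs": {
  "deltas": [
    {"translation": [0, 0, 0.002], "twist": [0, 0, 0], "hand": 0.016},
    {"translation": [0, 0, 0], "twist": [0, 0, 0], "hand": 0.016}
  ]
}}

```text
time: 9.35
tcp_pos: [552.8, 103.7, 81.7]
tcp_rot: [-180.0, -0.0, 93.9]
contact_force: [-0.1, -0.1, 1.0]
grip_width: 16.0
grip_force: 0.0
```

{"fn": "jog_arm", "kwargs": {
  "deltas": [
    {"translation": [0, 0, 0.0015], "twist": [0, 0, 0], "hand": 0.016},
    {"translation": [0, 0, 0], "twist": [0, 0, 0], "hand": 0.016}
  ]
}}

```text
time: 9.6
tcp_pos: [552.7, 103.9, 80.2]
tcp_rot: [-180.0, 0.0, 94.0]
contact_force: [0.4, 0.4, 0.0]
grip_width: 15.8
grip_force: 0.0
```

{"fn": "jog_arm", "kwargs": {
  "deltas": [
    {"translation": [0, 0, 0.0015], "twist": [0, 0, 0], "hand": 0.016},
    {"translation": [0, 0, 0], "twist": [0, 0, 0], "hand": 0.016}
  ]
}}

```text
time: 9.85
tcp_pos: [552.7, 103.9, 78.6]
tcp_rot: [-180.0, -0.0, 94.0]
contact_force: [0.1, -0.4, 0.1]
grip_width: 16.0
grip_force: 0.0
```

{"fn": "jog_arm", "kwargs": {
  "deltas": [
    {"translation": [0, 0, 0.0015], "twist": [0, 0, 0], "hand": 0.016},
    {"translation": [0, 0, 0], "twist": [0, 0, 0], "hand": 0.016}
  ]
}}

```text
time: 10.1
tcp_pos: [552.8, 103.9, 77.2]
tcp_rot: [-180.0, 0.0, 94.0]
contact_force: [0.7, 0.1, -0.4]
grip_width: 15.8
grip_force: 0.0
```

```bash
python3 - <<'E'
from h import *
p=look('scene'); s=arm.state(); print(s['tcp_pos'],s['contact_force'])
t=np.array(s['tcp_pos']); r,c=proj(p,[t[0],t[1],74]); print(r,c, [proj(p,[t[0],t[1],z]) for z in (64,84)])
r,c=int(r),int(c); cv2.imwrite('pics/c2.png',cv2.resize(cv2.cvtColor(p['color'][max(r-60,0):r+60,c-80:c+80],cv2.COLOR_RGB2BGR),None,fx=5,fy=5,interpolation=cv2.INTER_CUBIC))
E
```

```text
[552.75070401 103.9170631   77.16680779] [-0.25834908  0.40151747 -0.98634542]
225.72527315768818 260.01943596809053 [(np.float64(228.8414247836073), np.float64(260.27939711293374)), (np.float64(222.54034101204007), np.float64(259.753736892364))]
```

View pics/c2.png

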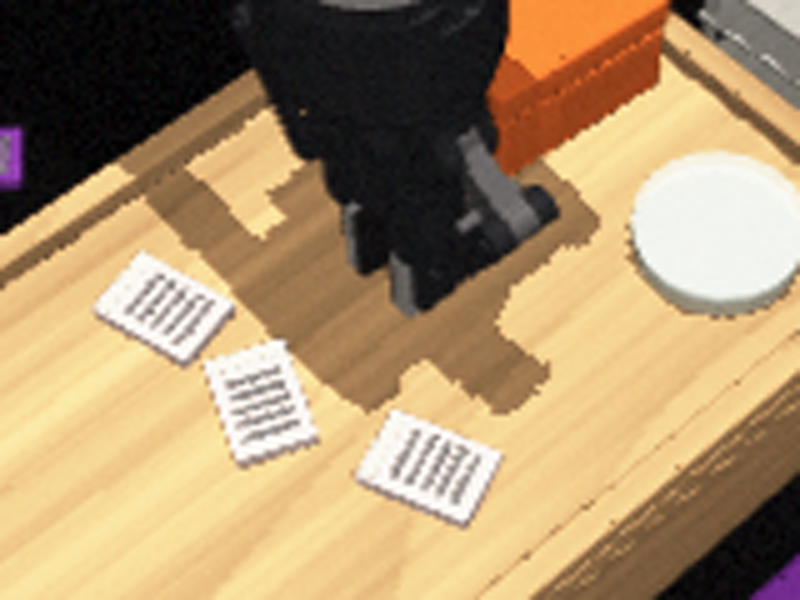

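The crop shows the fingertips at about (390,290), just over the deck behind the cassettes at (165,305), (262,400) and (430,465). There is little height left, so I step on down to contact.

{"fn": "jog_arm", "kwargs": {
  "deltas": [
    {"translation": [0, 0, 0.001], "twist": [0, 0, 0], "hand": 0.016},
    {"translation": [0, 0, 0], "twist": [0, 0, 0], "hand": 0.016}
  ]
}}

```text
time: 10.4
tcp_pos: [552.8, 103.9, 76.2]
tcp_rot: [-180.0, -0.0, 94.0]
contact_force: [0.1, 0.1, -0.8]
grip_width: 15.9
grip_force: 0.0
```

{"fn": "jog_arm", "kwargs": {
  "deltas": [
    {"translation": [0, 0, 0.001], "twist": [0, 0, 0], "hand": 0.016},
    {"translation": [0, 0, 0], "twist": [0, 0, 0], "hand": 0.016}
  ]
}}

```text
time: 10.65
tcp_pos: [552.8, 103.9, 75.2]
tcp_rot: [-180.0, -0.0, 94.0]
contact_force: [-0.7, -0.5, -0.2]
grip_width: 15.5
grip_force: 0.0
```

{"fn": "jog_arm", "kwargs": {
  "deltas": [
    {"translation": [0, 0, 0.001], "twist": [0, 0, 0], "hand": 0.016},
    {"translation": [0, 0, 0], "twist": [0, 0, 0], "hand": 0.016}
  ]
}}

```text
time: 10.9
tcp_pos: [552.8, 103.9, 74.2]
tcp_rot: [-180.0, -0.0, 94.0]
contact_force: [0.1, -0.5, -0.6]
grip_width: 15.8
grip_force: 0.0
```

```bash
python3 - <<'E'
from h import *
np.set_printoptions(precision=1,suppress=True)
p=look('scene'); s=arm.state(); t=np.array(s['tcp_pos']); W=cloud(p); 
g=p['color'].max(2); rgb=p['color'].astype(int); sat=rgb.max(2)-rgb.min(2)
d=(abs(W[...,0]-t[0])<40)&(abs(W[...,1]-t[1])<30)&(sat<25)&(W[...,2]>60)
q=W[d]; print(len(q)); i=np.argsort(q[:,2]); print(q[i[:25]]); print(np.percentile(q[:,2],[1,5,20,50]))
print(t, s['qpos'])
E
```

```text
3446
[[592.8  76.3  80.3]
 [592.3  74.6  81.5]
 [590.   74.3  82. ]
 [544.6 104.3  88.3]
 [566.8  98.4  88.9]
 [543.7 105.1  89.5]
 [544.8 102.2  90.4]
 [545.3  95.5  91. ]
 [545.8  99.4  91.1]
 [545.4  97.6  92.3]
 [544.4 102.6  92.5]
 [544.7  96.1  92.8]
 [545.4  93.4  93. ]
 [568.1  95.6  93.2]
 [545.6  99.7  93.6]
 [540.4  92.9  93.9]
 [543.5  92.8  94.4]
 [545.1  98.   94.6]
 [569.5  98.8  94.8]
 [544.8 100.4  95. ]
 [543.8  99.   95.2]
 [544.5 102.8  95.5]
 [567.2  98.4  95.6]
 [568.   95.8  95.9]
 [564.3  94.4  96. ]]
[ 98.3 125.2 189.3 261.8]
[552.8 103.9  74.2] [  5.2   3.8 112.7   0.   63.6   1.2]
```

Depth puts the fingertips well above the deck still, at about z 85-88, so the real tip offset is shorter than I assumed. I continue down to contact.

{"fn": "jog_arm", "kwargs": {
  "deltas": [
    {"translation": [0, 0, 0.002], "twist": [0, 0, 0], "hand": 0.016},
    {"translation": [0, 0, 0], "twist": [0, 0, 0], "hand": 0.016}
  ]
}}

```text
time: 11.2
tcp_pos: [552.7, 103.9, 72.0]
tcp_rot: [-180.0, -0.0, 94.0]
contact_force: [-0.2, 0.5, 0.4]
grip_width: 15.7
grip_force: 0.0
```

{"fn": "jog_arm", "kwargs": {
  "deltas": [
    {"translation": [0, 0, 0.002], "twist": [0, 0, 0], "hand": 0.016},
    {"translation": [0, 0, 0], "twist": [0, 0, 0], "hand": 0.016}
  ]
}}

```text
time: 11.45
tcp_pos: [552.7, 103.9, 70.1]
tcp_rot: [-180.0, 0.0, 94.0]
contact_force: [0.3, 0.3, 0.4]
grip_width: 16.2
grip_force: 0.0
```

{"fn": "jog_arm", "kwargs": {
  "deltas": [
    {"translation": [0, 0, 0.001], "twist": [0, 0, 0], "hand": 0.016},
    {"translation": [0, 0, 0], "twist": [0, 0, 0], "hand": 0.016}
  ]
}}

```text
time: 11.7
tcp_pos: [552.8, 103.9, 69.2]
tcp_rot: [-180.0, 0.0, 94.0]
contact_force: [0.7, -0.5, 0.3]
grip_width: 16.1
grip_force: 0.0
```

```bash
python3 - <<'E'
from h import *
np.set_printoptions(precision=1,suppress=True)
p=look('scene'); s=arm.state(); t=np.array(s['tcp_pos']); W=cloud(p); print(t,s['contact_force'])
r,c=map(int,proj(p,[t[0],t[1],80]))
for dc in (-8,-4,0,4,8):
    print(dc,[(int(W[r+k,c+dc,2]),int(p['color'][r+k,c+dc].max())) for k in range(-14,14,2)])
E
```

```text
[552.9 103.9  69.3] [ 0.3  0.3 -0.2]
-8 [(120, 126), (119, 32), (115, 40), (109, 40), (99, 61), (94, 60), (86, 113), (75, 146), (74, 168), (74, 164), (75, 168), (73, 177), (73, 168), (74, 162)]
-4 [(153, 19), (111, 20), (106, 20), (102, 19), (93, 17), (89, 17), (83, 73), (72, 169), (75, 162), (73, 173), (74, 175), (72, 162), (73, 155), (72, 161)]
0 [(157, 24), (153, 24), (148, 24), (134, 23), (130, 33), (121, 60), (112, 93), (104, 88), (99, 92), (92, 98), (74, 124), (73, 162), (73, 172), (75, 163)]
4 [(151, 21), (147, 25), (142, 21), (137, 21), (133, 23), (127, 22), (114, 24), (108, 28), (102, 39), (96, 34), (86, 68), (74, 168), (73, 156), (73, 160)]
8 [(134, 23), (134, 26), (134, 26), (135, 28), (138, 23), (144, 25), (137, 20), (137, 25), (103, 24), (97, 21), (72, 158), (74, 154), (73, 154), (75, 150)]
```

Depth columns along the finger end at about z 83 with the TCP at 69, so the tips stand about 14 mm above the reported TCP. About 8 mm is left.

{"fn": "jog_arm", "kwargs": {
  "deltas": [
    {"translation": [0, 0, 0.002], "twist": [0, 0, 0], "hand": 0.016},
    {"translation": [0, 0, 0.002], "twist": [0, 0, 0], "hand": 0.016},
    {"translation": [0, 0, 0], "twist": [0, 0, 0], "hand": 0.016}
  ]
}}

```text
time: 12.12
tcp_pos: [552.6, 103.9, 65.0]
tcp_rot: [-180.0, 0.0, 94.0]
contact_force: [-0.1, 0.3, 1.1]
grip_width: 15.9
grip_force: 0.0
```

{"fn": "jog_arm", "kwargs": {
  "deltas": [
    {"translation": [0, 0, 0.0015], "twist": [0, 0, 0], "hand": 0.016},
    {"translation": [0, 0, 0], "twist": [0, 0, 0], "hand": 0.016}
  ]
}}

```text
time: 12.38
tcp_pos: [552.7, 103.9, 63.7]
tcp_rot: [-180.0, 0.0, 94.0]
contact_force: [-0.8, -0.4, -0.4]
grip_width: 16.0
grip_force: 0.0
```

{"fn": "jog_arm", "kwargs": {
  "deltas": [
    {"translation": [0, 0, 0.0015], "twist": [0, 0, 0], "hand": 0.016},
    {"translation": [0, 0, 0], "twist": [0, 0, 0], "hand": 0.016}
  ]
}}

```text
time: 12.62
tcp_pos: [552.8, 103.9, 62.2]
tcp_rot: [-180.0, 0.0, 94.0]
contact_force: [-0.3, 0.2, 0.5]
grip_width: 16.1
grip_force: 0.0
```

```bash
python3 - <<'E'
from h import *
np.set_printoptions(precision=1,suppress=True)
p=look('scene'); s=arm.state(); t=np.array(s['tcp_pos']); W=cloud(p); print(t,s['contact_force'])
r,c=map(int,proj(p,[t[0],t[1],80]))
for dc in (-10,-8,-6,-4,0,2,4,6,8):
    print(dc,[(int(W[r+k,c+dc,2]),int(p['color'][r+k,c+dc].max())) for k in range(-4,12)])
E
```

```text
[552.8 103.9  62.2] [-0.2 -0.   0.5]
-10 [(73, 160), (75, 157), (74, 156), (72, 153), (73, 155), (74, 149), (75, 149), (74, 156), (74, 168), (74, 168), (71, 163), (72, 169), (74, 168), (73, 172), (73, 174), (74, 173)]
-8 [(95, 64), (90, 60), (89, 80), (84, 101), (81, 131), (72, 146), (73, 167), (73, 170), (74, 166), (73, 164), (73, 168), (72, 172), (73, 177), (74, 176), (73, 168), (73, 165)]
-6 [(94, 15), (90, 13), (86, 20), (85, 18), (84, 20), (79, 42), (73, 137), (73, 164), (72, 169), (73, 171), (73, 175), (76, 176), (73, 172), (73, 165), (72, 163), (74, 156)]
-4 [(89, 19), (86, 16), (83, 20), (79, 18), (76, 23), (72, 118), (74, 167), (74, 170), (73, 171), (73, 176), (74, 172), (74, 172), (72, 163), (72, 157), (73, 159), (73, 150)]
0 [(122, 27), (123, 22), (119, 56), (108, 91), (106, 89), (104, 93), (99, 91), (96, 87), (93, 97), (91, 99), (86, 76), (84, 83), (74, 131), (72, 169), (74, 169), (73, 170)]
2 [(127, 20), (125, 24), (122, 19), (116, 28), (105, 83), (106, 100), (102, 98), (99, 98), (94, 104), (90, 101), (89, 103), (89, 98), (83, 99), (81, 106), (74, 157), (73, 162)]
4 [(127, 21), (123, 25), (121, 26), (120, 17), (106, 22), (104, 29), (103, 28), (100, 35), (96, 38), (93, 36), (88, 34), (84, 43), (79, 67), (75, 129), (74, 156), (74, 158)]
6 [(126, 25), (123, 20), (121, 23), (129, 24), (124, 20), (124, 19), (105, 21), (102, 24), (100, 26), (96, 21), (94, 20), (91, 20), (88, 26), (73, 114), (74, 157), (72, 158)]
8 [(129, 24), (130, 21), (138, 24), (133, 17), (132, 25), (127, 26), (129, 33), (127, 31), (94, 26), (89, 20), (87, 22), (83, 81), (75, 146), (74, 157), (73, 150), (75, 155)]
```

{"fn": "jog_arm", "kwargs": {
  "deltas": [
    {"translation": [0, 0, 0.001], "twist": [0, 0, 0], "hand": 0.016},
    {"translation": [0, 0, 0], "twist": [0, 0, 0], "hand": 0.016}
  ]
}}

```text
time: 12.92
tcp_pos: [552.8, 103.9, 61.3]
tcp_rot: [-180.0, 0.0, 94.0]
contact_force: [0.3, 0.5, -0.6]
grip_width: 15.9
grip_force: 0.0
```

{"fn": "jog_arm", "kwargs": {
  "deltas": [
    {"translation": [0, 0, 0.001], "twist": [0, 0, 0], "hand": 0.016},
    {"translation": [0, 0, 0], "twist": [0, 0, 0], "hand": 0.016}
  ]
}}

```text
time: 13.18
tcp_pos: [552.9, 103.9, 60.3]
tcp_rot: [180.0, 0.0, 94.0]
contact_force: [0.0, 0.2, -0.1]
grip_width: 16.1
grip_force: 0.0
```

{"fn": "jog_arm", "kwargs": {
  "deltas": [
    {"translation": [-0.01, 0, 0], "twist": [0, 0, 0], "hand": 0.016},
    {"translation": [-0.014, 0, 0], "twist": [0, 0, 0], "hand": 0.016},
    {"translation": [-0.014, 0, 0], "twist": [0, 0, 0], "hand": 0.016},
    {"translation": [-0.014, 0, 0], "twist": [0, 0, 0], "hand": 0.016},
    {"translation": [-0.014, 0, 0], "twist": [0, 0, 0], "hand": 0.016},
    {"translation": [-0.014, 0, 0], "twist": [0, 0, 0], "hand": 0.016}
  ]
}}

```text
time: 13.92
tcp_pos: [558.4, 23.0, 60.3]
tcp_rot: [180.0, 0.0, 93.9]
contact_force: [0.1, 0.3, 0.7]
grip_width: 16.2
grip_force: 0.0
```

```bash
python3 - <<'E'
from h import *
p=look('scene'); s=arm.state(); print(s['tcp_pos'],s['contact_force'])
cv2.imwrite('pics/c3.png',cv2.resize(cv2.cvtColor(p['color'][170:320,110:330],cv2.COLOR_RGB2BGR),None,fx=3,fy=3,interpolation=cv2.INTER_CUBIC))
E
```

```text
[558.58285585  21.72630103  60.35256607] [ 0.8161697  -0.18548678  0.11488193]
```

View pics/c3.png

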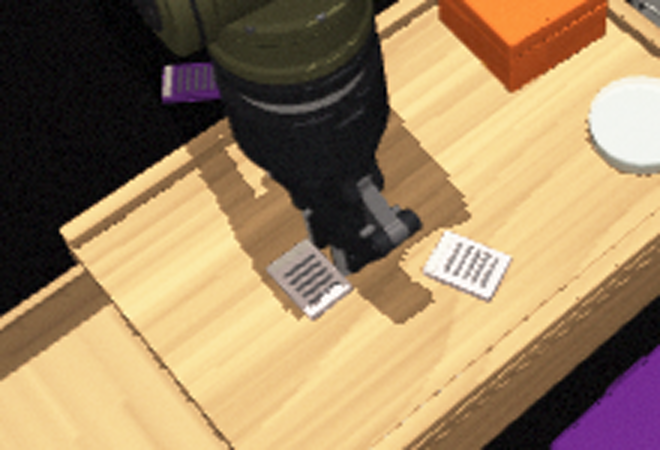

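The crop shows the middle cassette at (310,280) being pushed squarely ahead of the fingers. I continue over the edge.

{"fn": "jog_arm", "kwargs": {
  "deltas": [
    {"translation": [-0.01, 0, 0], "twist": [0, 0, 0], "hand": 0.016},
    {"translation": [-0.012, 0, 0], "twist": [0, 0, 0], "hand": 0.016},
    {"translation": [-0.012, 0, 0], "twist": [0, 0, 0], "hand": 0.016},
    {"translation": [-0.012, 0, 0], "twist": [0, 0, 0], "hand": 0.016},
    {"translation": [-0.012, 0, 0], "twist": [0, 0, 0], "hand": 0.016},
    {"translation": [-0.012, 0, 0], "twist": [0, 0, 0], "hand": 0.016},
    {"translation": [-0.01, 0, 0], "twist": [0, 0, 0], "hand": 0.016},
    {"translation": [-0.009, 0, 0], "twist": [0, 0, 0], "hand": 0.016},
    {"translation": [-0.008, 0, 0], "twist": [0, 0, 0], "hand": 0.016},
    {"translation": [-0.008, 0, 0], "twist": [0, 0, 0], "hand": 0.016},
    {"translation": [-0.008, 0, 0], "twist": [0, 0, 0], "hand": 0.016},
    {"translation": [-0.008, 0, 0], "twist": [0, 0, 0], "hand": 0.016}
  ]
}}

```text
time: 15.48
tcp_pos: [566.8, -97.1, 60.3]
tcp_rot: [180.0, 0.0, 94.0]
contact_force: [-0.1, 0.1, -0.3]
grip_width: 15.9
grip_force: 0.0
```

{"fn": "jog_arm", "kwargs": {
  "deltas": [
    {"translation": [-0.006, 0, 0], "twist": [0, 0, 0], "hand": 0.016},
    {"translation": [0.004, 0, -0.02], "twist": [0, 0, 0], "hand": 0.016},
    {"translation": [0.04, -0.013, -0.01], "twist": [0, 0, 0], "hand": 0.016},
    {"translation": [0.04, -0.013, 0], "twist": [0, 0, 0], "hand": 0.016},
    {"translation": [0.04, -0.013, 0], "twist": [0, 0, 0], "hand": 0.016},
    {"translation": [0.04, -0.013, 0], "twist": [0, 0, 0], "hand": 0.016},
    {"translation": [0.039, -0.006, 0], "twist": [0, 0, 0], "hand": 0.016},
    {"translation": [0, 0, 0], "twist": [0, 0, 0], "hand": 0.016}
  ]
}}

```text
time: 16.48
tcp_pos: [495.1, 98.2, 91.9]
tcp_rot: [179.9, -0.0, 94.2]
contact_force: [1.2, -0.7, -0.3]
grip_width: 16.0
grip_force: 0.0
```

```bash
python3 - <<'E'
from h import *
np.set_printoptions(precision=1,suppress=True)
s=arm.state(); print(s['time'],s['tcp_pos'],s['tcp_rot'])
O=np.array([557.5,60.]); th=np.radians(4); R=np.array([[np.cos(th),-np.sin(th)],[np.sin(th),np.cos(th)]])
print('tcp st',R.T@(s['tcp_pos'][:2]-O))
for n in('top','scene'):
    p=look(n,n+'4.png')
    for d in arm.place_of(p,'cassette0'):
        q=depthpt(p,d['at']); print(n,round(d['conf'],2),np.array(d['at']),q,'st',R.T@(q[:2]-O))
E
```

```text
16.475 [495.1  98.2  91.9] [179.9  -0.   94.2]
tcp st [-59.6  42.5]
top 0.88 [186.6 340.9] [618.3  73.3  80.9] st [61.6  9.1]
top 0.75 [342.4 356.2] [352.9  36.    6.4] st [-205.7   -9.7]
top 0.72 [122.4 250.5] [740.2 226.3   6. ] st [193.8 153.2]
top 0.63 [124.  384.4] [740.4 -14.2   6.4] st [177.3 -86.7]
top 0.57 [218.8 446.4] [ 570.5 -119.8   20. ] st [   0.4 -180.2]
scene 0.81 [319.8 168.7] [ 576.9 -105.8   19.8] st [   7.7 -166.7]
scene 0.72 [260.6 267. ] [618.3  69.3  81.3] st [61.3  5.1]
scene 0.7 [280.3 384.4] [745.3 230.4   6.7] st [199.2 156.9]
scene 0.68 [198.2 174. ] [353.3  31.8   7.3] st [-205.7  -13.9]
scene 0.67 [226.2 213.2] [506.7  37.8  80.9] st [-52.2 -18.6]
scene 0.6 [369.4 273. ] [743.6 -17.8   6.7] st [180.2 -90.6]
```

The middle cassette lies on the drawer floor (top at z 20, station (4,-175)), and the other two are unmoved. Next is the left one.

{"fn": "jog_arm", "kwargs": {
  "deltas": [
    {"translation": [0, 0.003, 0.015], "twist": [0, 0, 0], "hand": 0.016},
    {"translation": [0, 0, 0.01], "twist": [0, 0, 0], "hand": 0.016},
    {"translation": [0, 0, 0.005], "twist": [0, 0, 0], "hand": 0.016},
    {"translation": [0, 0, 0], "twist": [0, 0, 0], "hand": 0.016}
  ]
}}

```text
time: 17.18
tcp_pos: [497.8, 95.6, 60.3]
tcp_rot: [-179.9, 0.0, 93.9]
contact_force: [-2.9, -1.0, 4.8]
grip_width: 15.8
grip_force: 2.5
```

{"fn": "jog_arm", "kwargs": {
  "deltas": [
    {"translation": [-0.01, 0, 0], "twist": [0, 0, 0], "hand": 0.016},
    {"translation": [-0.014, 0, 0], "twist": [0, 0, 0], "hand": 0.016},
    {"translation": [-0.014, 0, 0], "twist": [0, 0, 0], "hand": 0.016},
    {"translation": [-0.014, 0, 0], "twist": [0, 0, 0], "hand": 0.016},
    {"translation": [-0.014, 0, 0], "twist": [0, 0, 0], "hand": 0.016},
    {"translation": [-0.014, 0, 0], "twist": [0, 0, 0], "hand": 0.016},
    {"translation": [-0.014, 0, 0], "twist": [0, 0, 0], "hand": 0.016},
    {"translation": [-0.014, 0, 0], "twist": [0, 0, 0], "hand": 0.016},
    {"translation": [-0.014, 0, 0], "twist": [0, 0, 0], "hand": 0.016},
    {"translation": [-0.012, 0, 0], "twist": [0, 0, 0], "hand": 0.016},
    {"translation": [-0.012, 0, 0], "twist": [0, 0, 0], "hand": 0.016},
    {"translation": [-0.01, 0, 0], "twist": [0, 0, 0], "hand": 0.016}
  ]
}}

```text
time: 18.68
tcp_pos: [509.1, -60.3, 60.3]
tcp_rot: [-180.0, -0.0, 94.0]
contact_force: [0.0, 1.6, 2.0]
grip_width: 15.8
grip_force: 1.1
```

{"fn": "jog_arm", "kwargs": {
  "deltas": [
    {"translation": [-0.009, 0, 0], "twist": [0, 0, 0], "hand": 0.016},
    {"translation": [-0.008, 0, 0], "twist": [0, 0, 0], "hand": 0.016},
    {"translation": [-0.008, 0, 0], "twist": [0, 0, 0], "hand": 0.016},
    {"translation": [-0.008, 0, 0], "twist": [0, 0, 0], "hand": 0.016},
    {"translation": [-0.008, 0, 0], "twist": [0, 0, 0], "hand": 0.016},
    {"translation": [-0.006, 0, 0], "twist": [0, 0, 0], "hand": 0.016},
    {"translation": [0, 0, 0], "twist": [0, 0, 0], "hand": 0.016}
  ]
}}

```text
time: 19.55
tcp_pos: [512.0, -106.9, 60.0]
tcp_rot: [-180.0, 0.0, 93.9]
contact_force: [-0.3, -0.5, 0.4]
grip_width: 16.1
grip_force: 0.0
```

```bash
cat > chk.py <<'E'
from h import *
np.set_printoptions(precision=1,suppress=True)
s=arm.state(); print(s['time'],s['tcp_pos'],s['tcp_rot'])
O=np.array([557.5,60.]); th=np.radians(4); R=np.array([[np.cos(th),-np.sin(th)],[np.sin(th),np.cos(th)]])
print('tcp st',R.T@(s['tcp_pos'][:2]-O))
for n in('top','scene'):
    p=look(n,n+'_l.png')
    for t in('cassette0','petri_dish','cryo_box','tip_box','tube_rack','drawer_front'):
      for d in arm.place_of(p,t):
        q=depthpt(p,d['at']); q2=R.T@(q[:2]-O)
        if t!='cassette0' or abs(q2[0])<120: print(n,t,round(d['conf'],2),np.array(d['at']),q,'st',q2)
E
python3 chk.py
```

```text
19.55 [ 512.  -106.9   60. ] [-180.     0.    93.9]
tcp st [ -57.  -163.4]
top cassette0 0.83 [188.4 341.8] [615.4  71.9  80.8] st [58.6  7.8]
top cassette0 0.63 [252.8 445.9] [ 511.1 -118.5   19.6] st [ -58.7 -174.8]
top cassette0 0.53 [216.9 445.4] [ 573.8 -118.4   19.1] st [   3.8 -179.1]
top petri_dish 0.96 [196.1 259.5] [600.8 204.6  88.3] st [ 53.2 141.2]
top petri_dish 0.32 [218.9 439.4] [ 570.2 -107.9   18.8] st [   1.  -168.3]
top cryo_box 0.85 [260.  259.1] [500.8 202.2 123.9] st [-46.6 145.8]
top cryo_box 0.6 [226.6 342.8] [553.7  69.   72.9] st [-3.1  9.2]
top tip_box 0.8 [115.6 314.6] [738.4 115.7  65.2] st [184.4  42.9]
top tube_rack 0.67 [240.7 167.5] [527.9 356.2  60.2] st [ -8.9 297.5]
top drawer_front 0.87 [214.3 501.6] [561.9 -60.5 348.4] st [  -4.  -120.5]
scene cassette0 0.9 [255.8 265.6] [609.9  72.9  81.6] st [53.2  9.2]
scene cassette0 0.88 [295.7 144.8] [ 514.5 -116.4   21. ] st [ -55.2 -172.9]
scene cassette0 0.61 [317.8 166. ] [ 571.5 -107.6   20.7] st [   2.2 -168.2]
scene petri_dish 0.89 [214.9 327.3] [616.1 202.5  89.4] st [ 68.4 138. ]
scene cryo_box 0.72 [180.9 284. ] [531.7 174.4 123. ] st [-17.7 116. ]
scene tip_box 0.62 [324.8 336.7] [765.   89.9  65.3] st [209.   15.3]
scene tube_rack 0.81 [167.1 357.4] [555.8 338.9  62.3] st [ 17.8 278.3]
scene drawer_front 0.89 [350.3 108.8] [ 587.  -199.2   71. ] st [  11.3 -260.7]
```

Two cassettes are in the drawer, at station (-57,-174) and (3,-173). Now the third, about 1 mm higher.

{"fn": "jog_arm", "kwargs": {
  "deltas": [
    {"translation": [0.004, 0, -0.02], "twist": [0, 0, 0], "hand": 0.016},
    {"translation": [0.035, 0.018, -0.01], "twist": [0, 0, 0], "hand": 0.016},
    {"translation": [0.04, 0.02, 0], "twist": [0, 0, 0], "hand": 0.016},
    {"translation": [0.04, 0.02, 0], "twist": [0, 0, 0], "hand": 0.016},
    {"translation": [0.04, 0.02, 0], "twist": [0, 0, 0], "hand": 0.016},
    {"translation": [0.04, 0.02, 0], "twist": [0, 0, 0], "hand": 0.016},
    {"translation": [0.026, 0.013, 0], "twist": [0, 0, 0], "hand": 0.016},
    {"translation": [0, 0, 0], "twist": [0, 0, 0], "hand": 0.016},
    {"translation": [0, 0, 0.015], "twist": [0, 0, 0], "hand": 0.016},
    {"translation": [0, 0, 0.01], "twist": [0, 0, 0], "hand": 0.016},
    {"translation": [0, 0, 0.004], "twist": [0, 0, 0], "hand": 0.016},
    {"translation": [0, 0, 0], "twist": [0, 0, 0], "hand": 0.016}
  ]
}}

```text
time: 21.75
tcp_pos: [607.2, 125.0, 60.9]
tcp_rot: [-180.0, 0.0, 93.9]
contact_force: [1.4, -0.7, -0.4]
grip_width: 15.8
grip_force: 0.0
```

{"fn": "jog_arm", "kwargs": {
  "deltas": [
    {"translation": [-0.01, 0, 0], "twist": [0, 0, 0], "hand": 0.016},
    {"translation": [-0.014, 0, 0], "twist": [0, 0, 0], "hand": 0.016},
    {"translation": [-0.014, 0, 0], "twist": [0, 0, 0], "hand": 0.016},
    {"translation": [-0.014, 0, 0], "twist": [0, 0, 0], "hand": 0.016},
    {"translation": [-0.014, 0, 0], "twist": [0, 0, 0], "hand": 0.016},
    {"translation": [-0.014, 0, 0], "twist": [0, 0, 0], "hand": 0.016},
    {"translation": [-0.014, 0, 0], "twist": [0, 0, 0], "hand": 0.016},
    {"translation": [-0.014, 0, 0], "twist": [0, 0, 0], "hand": 0.016},
    {"translation": [-0.014, 0, 0], "twist": [0, 0, 0], "hand": 0.016},
    {"translation": [-0.014, 0, 0], "twist": [0, 0, 0], "hand": 0.016},
    {"translation": [-0.014, 0, 0], "twist": [0, 0, 0], "hand": 0.016},
    {"translation": [-0.012, 0, 0], "twist": [0, 0, 0], "hand": 0.016}
  ]
}}

```text
time: 23.25
tcp_pos: [618.7, -36.8, 61.3]
tcp_rot: [180.0, -0.0, 93.9]
contact_force: [0.1, 1.3, 0.3]
grip_width: 16.0
grip_force: 0.1
```

{"fn": "jog_arm", "kwargs": {
  "deltas": [
    {"translation": [-0.012, 0, 0], "twist": [0, 0, 0], "hand": 0.016},
    {"translation": [-0.009, 0, 0], "twist": [0, 0, 0], "hand": 0.016},
    {"translation": [-0.008, 0, 0], "twist": [0, 0, 0], "hand": 0.016},
    {"translation": [-0.008, 0, 0], "twist": [0, 0, 0], "hand": 0.016},
    {"translation": [-0.008, 0, 0], "twist": [0, 0, 0], "hand": 0.016},
    {"translation": [-0.008, 0, 0], "twist": [0, 0, 0], "hand": 0.016},
    {"translation": [-0.008, 0, 0], "twist": [0, 0, 0], "hand": 0.016},
    {"translation": [0, 0, 0], "twist": [0, 0, 0], "hand": 0.016}
  ]
}}

```text
time: 24.25
tcp_pos: [622.9, -97.3, 61.4]
tcp_rot: [180.0, -0.0, 93.9]
contact_force: [0.5, 1.3, -0.0]
grip_width: 16.1
grip_force: 0.0
```

```bash
python3 chk.py
```

```text
24.25 [622.9 -97.3  61.4] [180.   -0.   93.9]
tcp st [  54.3 -161.5]
top cassette0 0.82 [253.3 446.9] [ 510.2 -120.4   19.2] st [ -59.7 -176.7]
top cassette0 0.76 [190.2 440.5] [614.1 -88.1  82.9] st [  46.1 -151.7]
top cassette0 0.62 [219.1 446.9] [ 570. -121.   19.] st [  -0.2 -181.4]
top petri_dish 0.7 [196.1 258.3] [600.7 206.5  88.3] st [ 53.4 143.1]
top cryo_box 0.6 [259.4 261.6] [501.7 198.5 122.9] st [-46.  142.1]
top tip_box 0.98 [116.2 313.9] [737.4 116.8  65.3] st [183.4  44.1]
top tube_rack 0.96 [238.8 165.5] [531.  359.6  60. ] st [ -5.6 300.7]
scene cassette0 0.89 [340.7 177.4] [ 616.1 -112.4   19.9] st [  46.4 -176. ]
scene cassette0 0.58 [319.3 166.5] [ 643.5 -110.8  165.4] st [  73.9 -176.4]
scene cassette0 0.49 [199.9 173.5] [654.9 -53.2 387.7] st [  89.2 -119.7]
scene petri_dish 0.61 [214.2 323.8] [611.2 198.9  89.2] st [ 63.2 134.8]
scene cryo_box 0.74 [180.4 284.1] [531.1 175.2 123.3] st [-18.3 116.7]
scene tip_box 0.93 [325.4 334.3] [763.4  86.4  65.3] st [207.2  12. ]
scene tube_rack 0.55 [167. 354.] [553.5 331.3  66.1] st [ 15.  270.9]
scene drawer_front 0.78 [354.9 108. ] [ 592.8 -203.    71.7] st [  16.9 -264.8]
```

{"fn": "jog_arm", "kwargs": {
  "deltas": [
    {"translation": [0, 0, -0.03], "twist": [0, 0, 0], "hand": 0.016},
    {"translation": [-0.02, -0.01, -0.02], "twist": [0, 0, 0], "hand": 0},
    {"translation": [-0.04, -0.015, 0], "twist": [0, 0, 0], "hand": 0},
    {"translation": [-0.04, -0.015, 0], "twist": [0, 0, 0], "hand": 0},
    {"translation": [-0.04, -0.015, 0], "twist": [0, 0, 0], "hand": 0},
    {"translation": [-0.015, 0, 0], "twist": [0, 0, 0], "hand": 0},
    {"translation": [0, 0, 0], "twist": [0, 0, 0], "hand": 0}
  ]
}}

```text
time: 25.82
tcp_pos: [578.6, -256.4, 111.7]
tcp_rot: [180.0, 0.0, 93.8]
contact_force: [0.0, -0.2, -0.6]
grip_width: -0.0
grip_force: 0.0
```

```bash
python3 chk.py | grep -v box
```

```text
25.825 [ 578.6 -256.4  111.7] [180.    0.   93.8]
tcp st [  -1.  -317.1]
top cassette0 0.71 [188.4 443.1] [ 623.9 -114.6   19.4] st [  54.1 -178.8]
top cassette0 0.58 [250.7 445.9] [ 514.7 -118.7   19.1] st [ -55.1 -175.3]
top cassette0 0.51 [218.4 446. ] [ 571.2 -119.    20.2] st [   1.1 -179.5]
top petri_dish 0.76 [195.4 261.3] [601.9 201.7  88.3] st [ 54.2 138.3]
top petri_dish 0.6 [243.  170.1] [524.1 351.9  60. ] st [-12.9 293.5]
top tube_rack 0.74 [240.1 165.7] [528.8 359.1  60.7] st [ -7.7 300.3]
top drawer_front 0.59 [215.9 502.1] [ 574.3 -196.2   65.8] st [  -1.1 -256.7]
scene cassette0 0.84 [320.4 165. ] [ 573.6 -111.1   19. ] st [   4.1 -171.8]
scene cassette0 0.68 [293.8 144.6] [ 510.8 -114.9   20.4] st [ -58.8 -171.3]
scene cassette0 0.6 [338.5 180.9] [ 615.9 -106.1   18.4] st [  46.7 -169.8]
scene cassette0 0.59 [318.6 168.6] [ 575.1 -104.9   20.2] st [   6.1 -165.7]
scene petri_dish 0.97 [213.5 325.8] [612.6 202.2  89.9] st [ 64.8 138. ]
scene tube_rack 0.78 [170.  357.3] [560.7 334.   61.7] st [ 22.3 273.1]
scene drawer_front 0.71 [354.7 107.5] [ 592.2 -203.4   72. ] st [  16.2 -265.2]
```

View pics/scene_l.png

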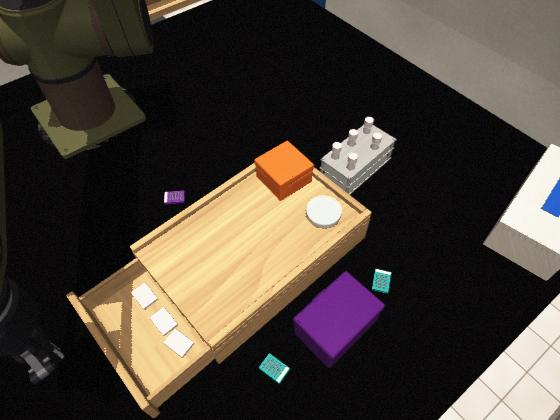

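All three white cassettes lie in the drawer at (295,145), (321,163) and (344,178), and the deck is clear. Next I lower in front of the drawer and push it home.

{"fn": "jog_arm", "kwargs": {
  "deltas": [
    {"translation": [0, 0, 0.03], "twist": [0, 0, 0], "hand": 0},
    {"translation": [0, 0, 0.03], "twist": [0, 0, 0], "hand": 0},
    {"translation": [0, 0, 0.016], "twist": [0, 0, 0], "hand": 0},
    {"translation": [0.01, 0, 0], "twist": [0, 0, 0], "hand": 0},
    {"translation": [0.01, 0, 0], "twist": [0, 0, 0], "hand": 0},
    {"translation": [0.008, 0, 0], "twist": [0, 0, 0], "hand": 0},
    {"translation": [0.006, 0, 0], "twist": [0, 0, 0], "hand": 0},
    {"translation": [0.006, 0, 0], "twist": [0, 0, 0], "hand": 0},
    {"translation": [0.006, 0, 0], "twist": [0, 0, 0], "hand": 0},
    {"translation": [0.006, 0, 0], "twist": [0, 0, 0], "hand": 0},
    {"translation": [0.008, 0, 0], "twist": [0, 0, 0], "hand": 0},
    {"translation": [0.008, 0, 0], "twist": [0, 0, 0], "hand": 0}
  ]
}}

```text
time: 28.02
tcp_pos: [574.1, -186.9, 35.4]
tcp_rot: [180.0, 0.0, 94.0]
contact_force: [0.8, -1.3, 1.5]
grip_width: 0.1
grip_force: 0.9
```

{"fn": "jog_arm", "kwargs": {
  "deltas": [
    {"translation": [0.008, 0, 0], "twist": [0, 0, 0], "hand": 0},
    {"translation": [0.008, 0, 0], "twist": [0, 0, 0], "hand": 0},
    {"translation": [0.008, 0, 0], "twist": [0, 0, 0], "hand": 0},
    {"translation": [0.008, 0, 0], "twist": [0, 0, 0], "hand": 0},
    {"translation": [0.008, 0, 0], "twist": [0, 0, 0], "hand": 0},
    {"translation": [0.008, 0, 0], "twist": [0, 0, 0], "hand": 0},
    {"translation": [0.006, 0, 0], "twist": [0, 0, 0], "hand": 0},
    {"translation": [0.004, 0, 0], "twist": [0, 0, 0], "hand": 0}
  ]
}}

```text
time: 29.02
tcp_pos: [569.8, -129.0, 35.2]
tcp_rot: [-180.0, -0.0, 94.0]
contact_force: [0.5, -1.9, 0.6]
grip_width: -0.0
grip_force: 0.8
```

```bash
python3 chk.py | egrep 'tcp|drawer|cass'
```

```text
tcp st [  -0.9 -189.4]
top drawer_front 0.72 [218.7 447.4] [ 568.9 -106.5   61.9] st [  -0.3 -166.9]
scene drawer_front 0.92 [314.6 156. ] [ 614.  -118.3  134.9] st [  43.9 -181.8]
```

{"fn": "jog_arm", "kwargs": {
  "deltas": [
    {"translation": [0.004, 0, 0], "twist": [0, 0, 0], "hand": 0},
    {"translation": [0.003, 0, 0], "twist": [0, 0, 0], "hand": 0},
    {"translation": [0.002, 0, 0], "twist": [0, 0, 0], "hand": 0},
    {"translation": [0, 0, 0], "twist": [0, 0, 0], "hand": 0}
  ]
}}

```text
time: 30.22
tcp_pos: [569.4, -120.1, 35.4]
tcp_rot: [180.0, -0.0, 94.0]
contact_force: [-0.3, -0.0, -0.4]
grip_width: 0.0
grip_force: 0.0
```

{"fn": "jog_arm", "kwargs": {
  "deltas": [
    {"translation": [0.002, 0, 0], "twist": [0, 0, 0], "hand": 0},
    {"translation": [0.002, 0, 0], "twist": [0, 0, 0], "hand": 0}
  ]
}}

```text
time: 30.48
tcp_pos: [569.2, -116.5, 35.4]
tcp_rot: [180.0, 0.0, 94.0]
contact_force: [-0.1, -1.8, 0.1]
grip_width: 0.2
grip_force: 0.8
```

{"fn": "jog_arm", "kwargs": {
  "deltas": [
    {"translation": [0.001, 0, 0], "twist": [0, 0, 0], "hand": 0},
    {"translation": [0.001, 0, 0], "twist": [0, 0, 0], "hand": 0}
  ]
}}

```text
time: 30.72
tcp_pos: [569.0, -114.5, 35.4]
tcp_rot: [180.0, 0.0, 94.0]
contact_force: [0.0, -1.6, -0.3]
grip_width: -0.3
grip_force: 0.8
```

{"fn": "jog_arm", "kwargs": {
  "deltas": [
    {"translation": [0.001, 0, 0], "twist": [0, 0, 0], "hand": 0},
    {"translation": [0.001, 0, 0], "twist": [0, 0, 0], "hand": 0}
  ]
}}

```text
time: 30.98
tcp_pos: [568.9, -112.5, 35.4]
tcp_rot: [180.0, 0.0, 94.0]
contact_force: [1.0, -1.2, 1.0]
grip_width: 0.1
grip_force: 0.8
```

{"fn": "jog_arm", "kwargs": {
  "deltas": [
    {"translation": [0.001, 0, 0], "twist": [0, 0, 0], "hand": 0},
    {"translation": [0.001, 0, 0], "twist": [0, 0, 0], "hand": 0}
  ]
}}

```text
time: 31.22
tcp_pos: [568.8, -111.1, 35.4]
tcp_rot: [180.0, 0.1, 94.0]
contact_force: [-0.8, -5.7, -0.3]
grip_width: 0.2
grip_force: 3.2
```

{"fn": "jog_arm", "kwargs": {
  "deltas": [
    {"translation": [0.001, 0, 0], "twist": [0, 0, 0], "hand": 0},
    {"translation": [0, 0, 0], "twist": [0, 0, 0], "hand": 0}
  ]
}}

```text
time: 31.48
tcp_pos: [568.8, -111.2, 35.4]
tcp_rot: [180.0, 0.2, 94.0]
contact_force: [-0.1, -7.6, -0.9]
grip_width: 0.1
grip_force: 3.9
```

The force rises and motion stops at station y about -171, which is the hard stop. I back off and check.

{"fn": "jog_arm", "kwargs": {
  "deltas": [
    {"translation": [0.0005, 0, 0], "twist": [0, 0, 0], "hand": 0},
    {"translation": [0, 0, 0], "twist": [0, 0, 0], "hand": 0},
    {"translation": [-0.01, 0, 0], "twist": [0, 0, 0], "hand": 0},
    {"translation": [-0.04, 0, 0], "twist": [0, 0, 0], "hand": 0},
    {"translation": [-0.05, 0, 0], "twist": [0, 0, 0], "hand": 0},
    {"translation": [-0.03, 0, -0.03], "twist": [0, 0, 0], "hand": 0},
    {"translation": [0, 0, -0.04], "twist": [0, 0, 0], "hand": 0},
    {"translation": [0, 0, 0], "twist": [0, 0, 0], "hand": 0}
  ]
}}

```text
time: 32.48
tcp_pos: [580.1, -240.3, 109.8]
tcp_rot: [179.6, 0.2, 93.9]
contact_force: [-0.8, 0.1, -0.7]
grip_width: -0.1
grip_force: 0.0
```

```bash
python3 chk.py
```

```text
32.475 [ 580.1 -240.3  109.8] [179.6   0.2  93.9]
tcp st [   1.6 -301.1]
top petri_dish 0.56 [196.2 260.3] [600.5 203.3  89.1] st [ 52.9 139.9]
top petri_dish 0.4 [219.2 439.3] [567.5 -89.4  72.2] st [  -0.5 -149.8]
top petri_dish 0.3 [242.7 167.1] [524.6 356.4  61.7] st [-12.1 298. ]
top cryo_box 0.58 [258.4 260.8] [503.2 199.7 123.3] st [-44.4 143.2]
top tip_box 0.68 [115.1 316.9] [739.5 111.8  64.6] st [185.2  39. ]
top tip_box 0.51 [215.7 436.7] [573.1 -85.   72.9] st [   5.5 -145.7]
top tube_rack 0.8 [241.3 167.5] [526.9 356.1  60.5] st [ -9.9 297.5]
top tube_rack 0.58 [115.8 312.5] [738.4 119.1  63.9] st [184.6  46.3]
top drawer_front 0.57 [217.5 439.2] [570.2 -88.9  73.4] st [   2.3 -149.4]
scene cassette0 0.26 [263.8 242.9] [594.8  37.1  73.7] st [ 35.6 -25.5]
scene petri_dish 0.93 [212.4 324. ] [608.6 201.6  89.4] st [ 60.9 137.7]
scene cryo_box 0.68 [178.5 286.4] [530.7 180.6 123.9] st [-18.4 122.2]
scene tip_box 0.83 [327.3 336.5] [767.5  87.1  64.8] st [211.4  12.4]
scene tube_rack 0.66 [168.4 355. ] [555.1 333.2  61.9] st [ 16.7 272.7]
scene drawer_front 0.87 [307.9 167.2] [579.3 -98.8  63.8] st [  10.6 -159.9]
```

View pics/top_l.png

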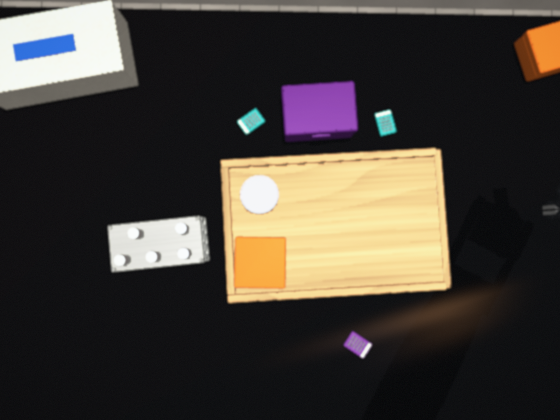

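The top view shows the drawer fully home (front flush at column 445), the deck clear and all bystanders in place. I hand in the job.

```bash
python3 -c "
from station import arm
print(arm.close_job())"
```

```text
the job is handed in; nothing more can be done
None
```

I swept the three white cassettes into the drawer and pushed it home to its hard stop. The last images show the four bystanders where they started. I handed the job in shortly after 32 s, and no verdict was returned.

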